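# Shut the pin tray's lids with a light stroke

### The job

The curved, walled pin tray in front of the grinder has been left with its four little flip lids standing open. Run the fingertips (gripper closed fits best) lightly along the curved row between its walls, starting on the hinge side of the first lid at the left-hand end of the row, so that the lids are laid shut one after another in order; a lid that stays a few millimetres up is shut enough. Do not press hard, do not lift or shove the tray, leave the things lying about where they are, and finish clear of everything.

Things in the scene. Friction and masses are not known exactly. Their poses are not given: they have to be found in the camera images.
- pin_tray: loose metal tray, 0.9 kg, 65 x 175 mm: four pots with flip lids on a curved base. Origin under the row's middle, on the bench; x to the bulging side, y along the row to the first lid (robot's left), z up. Pot centres: radius 135 mm about x = -135 mm, y = 0, at +25.5, +8.5, -8.5, -25.5 degrees. Side walls 46 mm high, inner faces 22 mm from the pot centres at the bulging, 25 at the hollow side
- pot_1 (a point): fixed point of the tray: the centre of the top face of the first lid as it is when shut, 28.5 mm above the bench
- pot_2 (a point): fixed point of the tray: the centre of the top face of the second lid as it is when shut, 28.5 mm above the bench
- pot_3 (a point): fixed point of the tray: the centre of the top face of the third lid as it is when shut, 28.5 mm above the bench
- pot_4 (a point): fixed point of the tray: the centre of the top face of the fourth lid as it is when shut, 28.5 mm above the bench
- lid_1 (a joint): opening of the first lid from the +y end: 0 shut, 1.4 its stop, starts at 0.6 to 1.2. Lid 33 mm along the row, 27 across, 2.5 thick; hinge on the rim 17 mm from the pot's centre, on the +y side: a push along the row from the +y to the -y end lays it shut. Slightly stiff (under 1 N at the free edge), so it stays where it is left
- lid_2 (a joint): opening of the second lid from the +y end: 0 shut, 1.4 its stop, starts at 0.6 to 1.2. Lid 33 mm along the row, 27 across, 2.5 thick; hinge on the rim 17 mm from the pot's centre, on the +y side: a push along the row from the +y to the -y end lays it shut. Slightly stiff (under 1 N at the free edge), so it stays where it is left
- lid_3 (a joint): opening of the third lid from the +y end: 0 shut, 1.4 its stop, starts at 0.6 to 1.2. Lid 33 mm along the row, 27 across, 2.5 thick; hinge on the rim 17 mm from the pot's centre, on the +y side: a push along the row from the +y to the -y end lays it shut. Slightly stiff (under 1 N at the free edge), so it stays where it is left
- lid_4 (a joint): opening of the fourth lid from the +y end: 0 shut, 1.4 its stop, starts at 0.6 to 1.2. Lid 33 mm along the row, 27 across, 2.5 thick; hinge on the rim 17 mm from the pot's centre, on the +y side: a push along the row from the +y to the -y end lays it shut. Slightly stiff (under 1 N at the free edge), so it stays where it is left
- lock_cylinder: brass double lock cylinder lying on the bench in the hollow of the tray's curve, 17 x 68 x 33 mm high; origin at the centre of its underside
- brass_block: small plain brass block on the bench near the hollow side of the tray, 24 x 32 x 21 mm; origin at the centre of its underside
- padlock: brass padlock standing upright on the bench by the bulging side of the tray, 18 x 42 x 66 mm; origin at the centre of its underside
- screwdriver_1: short screwdriver lying on the bench to the left, 147 mm long, handle 29 mm thick; origin under its middle
- key_tag_0: key tag lying on the bench by the bulging side of the tray, 85 x 24 x 9 mm; origin under its middle
- cam_lock: small metal cam lock standing on the bench to the left, 25 x 40 x 26 mm; origin at the centre of its underside

How it is judged:
By the outcome, as a careful person would: the job done as asked, in the order asked, and still so for the second after the job is handed in, with the robot touching nothing.
It also fails if it takes over 35 s, if anything falls off the work surface, if the arm or the gripper's body presses on something with over 40 N, if the wrist force passes 120 N, or if a joint passes its speed limit or range.

### The arm

A 6-joint arm with a two-finger parallel gripper is mounted at the origin on a cart in front of the work surface, level with it; the furniture and walls round the work are solid. World frame = base frame: x ahead of the robot, y to its left, z up, the work surface at z = 0. Lengths are in m, angles in rad, forces in N, time in s.
With the tool pointing down it reaches from about 0.375 to 0.975 m from the base axis. Payload 3.8 kg.
Tool frame: the origin (TCP) lies midway between the tips of the shut fingers; the grasp point (between the pads) lies 19 mm behind it; z points along the fingers, y is the line along which they close (so a half turn about z gives the same grasp; the last joint's range is limited). The gripper opens to 85 mm and grips with 20 to 120 N. Pads are 22 mm wide; open, the fingers measure 114 mm over their backs; the gripper's body (76 mm by 85 mm) begins 54 mm behind the grasp point. The pads swing forward as they close: fully open they stand 13 mm farther back than shut.
Start: joints at [1.091, 0.264, 1.604, -0, 1.274, -0.037], TCP at [0.289, 0.61, 0.231] pointing down, gripper open.
Joint ranges: [-2.63, 2.63], [-0.94, 2.18], [0.31, 2.57], [-1.31, 4.45], [0, 2.66], [-2.55, 2.55]. Speed limits (rad/s): [2.57, 2.57, 3.14, 3.14, 3.14, 3.14].

### API

Orientations are given as a rotation vector (axis times angle).
In Python, from workcell import bot, cams gives the robot as it stands.
- The arm moves only by the tool play_rows, never from a script. Its argument "rows" is a list of rows, each a list of 2 entries, a list of its own where there are three numbers: the shift along the tool's x, y, z scaled (see below), then the turn, a rotation vector about the tool's x, y, z scaled (see below). A call has 1 to 20 rows; each row is the pose to reach, as a shift and turn from the pose commanded when the call began, along the tool's axes at that moment; what a row does not reach only later rows make up. The controller multiplies each number of a shift by 250 mm and each number of a turn by 45 degrees. A row lasts 1/12 s, in which the tool goes at most 41.7 mm and 7.16 degrees, less where a joint would pass 70% of its speed; a pose out of reach is approached as far as the arm can. A call with a number of a shift or a turn outside -1 to 1 is refused whole. A call with a gripper value outside its range is refused whole. "claw" is the opening, from -1 (shut) to 1 (fully open), set as the call begins (left out, the last holds). The fingers move at their own pace and stop on an object; "newtons" is the grip in N (left out, the last holds). Time passes only in rows, so rows that repeat a pose let the fingers close. It gives the time, the measured TCP pose, the force, the opening and the grip force at its end, in the units of the state.
- bot.read_state(): the state, without advancing time (a new reading comes with each control period).
- cams.read_camera(name): name is "side" or "top"; returns a dict with "image" (384x512x3 uint8, red, green, blue), "K" (3x3 intrinsics, pixels), "T" (4x4, takes a point from camera to world coordinates). Camera axes: x right, y down, z forward; pixel columns grow to the right and rows downward; lengths in m; the calibration is good to about 2 mm. A picture is of the moment at which its call begins. There is no depth.
- bot.finish_job(): hands the job in; it is judged then, once.
The state is a dict: "time": time; "q": joint angles; "joint_vel": joint speeds; "joint_torque": joint torques, N m; "tool_pos": TCP position; "tcp_rot": TCP orientation; "wrist_force": force on the tool from outside, world axes, zero at the start; "torque": the same for the moment, N m; "width": opening from 0.0 (shut) to 1.0 (fully open); "grip_force": force on a finger pad.
Only numpy, scipy, OpenCV 4.12 (cv2) and the standard library are available. Lean on these libraries where they do the work, as an engineer would, in place of code of your own. Each camera call takes 0.05 s, during which the arm holds its last target. There are 200 camera calls.

## Working session

There is one attempt and no reset: what is moved stays moved. The work goes in short steps, Python scripts to look and compute and a tool call to move; the robot and the scene stay as the last step left them, time stands still between calls to the robot, and variables do not carry over. Pictures are saved under pics/ and viewed, at most 10 in all, crops included, and the job is handed in when it is done.

Besides the shell and the picture viewer there is one more tool, called after "Request:" in YAML: its name, and indented under it one key for each argument. play_rows: Moves the arm, as the interface text tells. Its arguments: {"type":"object","properties":{"rows":{"type":"array","items":{"type":"array"}},"claw":{"type":"number"},"newtons":{"type":"number"}},"required":["rows"]}

```bash
mkdir -p pics; python3 - <<'E'
from workcell import bot, cams
import cv2,pickle
s=bot.read_state();print(s)
d={}
for n in("top","side"):
    c=cams.read_camera(n);d[n]=c;print(n,c["K"],c["T"])
    cv2.imwrite(f"pics/{n}0.png",cv2.resize(c["image"][:,:,::-1],None,fx=1.5,fy=1.5,interpolation=cv2.INTER_CUBIC))
pickle.dump(d,open("c0.pkl","wb"))
E
```

```text
{'time': 0.0, 'q': array([ 1.09105919e+00,  2.64796515e-01,  1.60534826e+00, -1.27857581e-05,
        1.27371133e+00, -3.68656964e-02]), 'joint_vel': array([-8.10127352e-04, -4.03482446e-05, -2.97514408e-04, -4.98247178e-04,
        6.56122465e-04, -2.78429253e-04]), 'joint_torque': array([-2.45632524e-03, -5.15123785e+01, -3.67309284e+01, -5.12149345e-04,
        1.32540800e-02,  1.75438527e-05]), 'tool_pos': array([0.28891238, 0.60924506, 0.22994671]), 'tcp_rot': array([-0.68985905, -3.06433171,  0.00344175]), 'wrist_force': array([-0.37103142, -0.26466787, -0.29102118]), 'torque': array([ 0.03651919, -0.03324098, -0.03021559]), 'grip_force': 0.0, 'width': 0.9988800802752239}
top [[473.30832186   0.         259.95521849]
 [  0.         473.30832186 187.63694945]
 [  0.           0.           1.        ]] [[-0.0299204  -0.98979347  0.13933291  0.33956203]
 [-0.99953626  0.02883839 -0.00977851  0.36260246]
 [ 0.00566056 -0.13956087 -0.99019731  0.87877635]
 [ 0.          0.          0.          1.        ]]
side [[347.87958197   0.         255.58837199]
 [  0.         347.87958197 189.74633751]
 [  0.           0.           1.        ]] [[-0.96458527 -0.13995069  0.22358235  0.24679404]
 [-0.26228409  0.41901811 -0.86927031  1.10480346]
 [ 0.02796992 -0.89712743 -0.44088554  0.4127906 ]
 [ 0.          0.          0.          1.        ]]
```

View pics/top0.png

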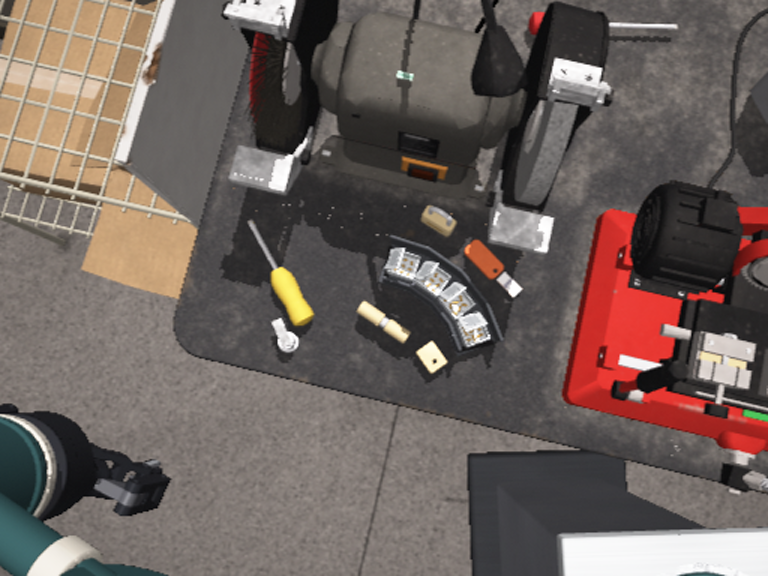

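View pics/side0.png

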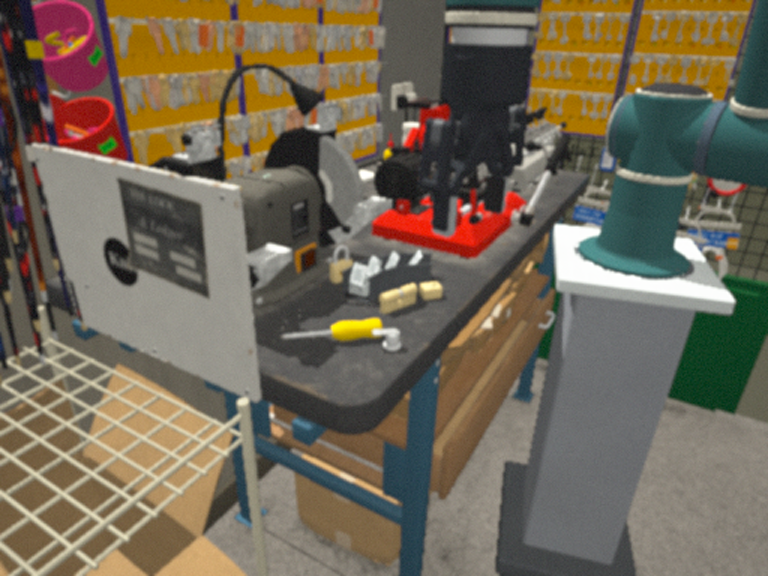

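The top view shows the tray as an arc of pots at about (403,262), (433,275), (458,298) and (475,328), in 1.5x pixels. The padlock is at (438,217), the tag at (492,268), the cylinder at (383,320) and the block at (431,357). I'll enlarge both views.

```bash
python3 - <<'E'
import cv2,pickle
d=pickle.load(open("c0.pkl","rb"))
for n,(u,v,w,h,f) in dict(top=(235,130,125,125,6),side=(205,150,100,75,8)).items():
    im=d[n]["image"][v:v+h,u:u+w,::-1]
    im=cv2.resize(im,None,fx=f,fy=f,interpolation=cv2.INTER_CUBIC)[:600]
    cv2.imwrite(f"pics/{n}z.png",im)
E
```

```text
(no output)
```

View pics/topz.png

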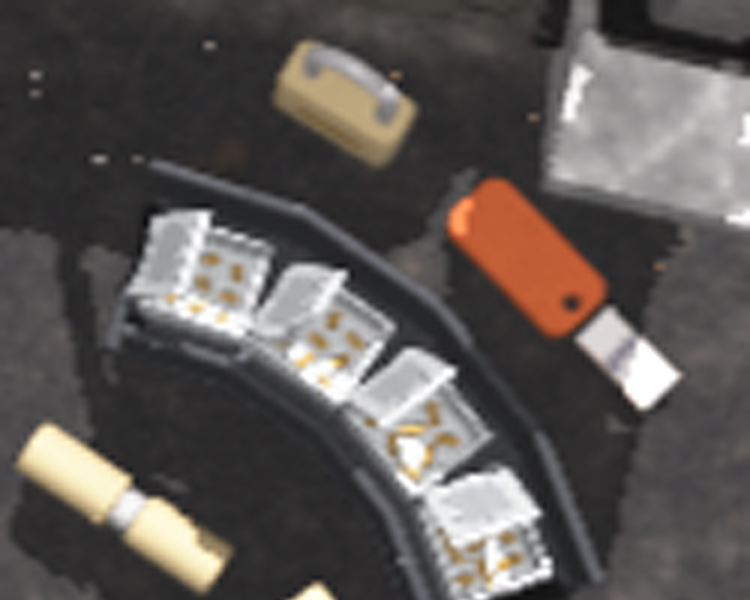

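View pics/sidez.png

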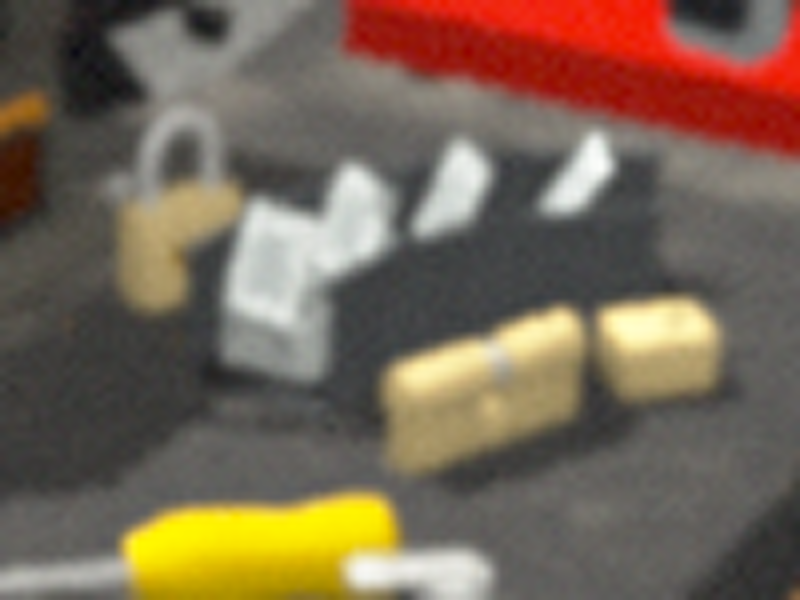

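The zoomed crops show walls, hinges and lids clearly: outer wall top corners at (155,165), (305,210), (435,300), (540,435) and (600,580), and pots running left to lower right. Now I'll fit the tray pose.

```bash
cat >h.py <<'E'
import numpy as np,pickle,cv2
from scipy.spatial.transform import Rotation as R
d=pickle.load(open("c0.pkl","rb"))
def proj(n,P):
    c=d[n];p=(np.atleast_2d(P)-c["T"][:3,3])@c["T"][:3,:3];q=p@c["K"].T;return q[:,:2]/q[:,2:]
def ray(n,uv,z):
    c=d[n];v=c["T"][:3,:3]@np.linalg.solve(c["K"],[*uv,1]);o=c["T"][:3,3];return o+v*(z-o[2])/v[2]
def loc(r,a,z,t=0): # r radius m, a deg, t tangential offset
    a=np.radians(a);return np.array([-.135+r*np.cos(a)-t*np.sin(a),r*np.sin(a)+t*np.cos(a),z])
def world(p,X):
    c,s=np.cos(X[2]),np.sin(X[2]);P=np.atleast_2d(p);return np.c_[P[:,0]*c-P[:,1]*s+X[0],P[:,0]*s+P[:,1]*c+X[1],P[:,2]]
E
python3 - <<'E'
from h import *
from scipy.optimize import least_squares
A=(25.5,8.5,-8.5,-25.5)
z=lambda u,v:(235+(u+.5)/6-.5,130+(v+.5)/6-.5)
# outer wall vertices directly -> world, circle look
for p in[(155,165),(305,210),(435,300),(540,435),(600,580)]: print(ray("top",z(*p),.046).round(4))
obs=[];L=[]
hm=[(142,255),(277,298),(374,376),(476,482)]; fm=[(261,290),(370,362),(455,460),(500,588)]
for a,h,f in zip(A,hm,fm):
    L+=[loc(.135,a,.027,.017),loc(.135,a,.025,-.017)];obs+=[z(*h),z(*f)]
L=np.array(L);obs=np.array(obs)
g=lambda X:(proj("top",world(L,X))-obs).ravel()
r=least_squares(g,[.5,.3,-.7],x_scale=[.01,.01,.1],loss="soft_l1");X=r.x
print(X,np.degrees(X[2]));print(g(X).reshape(-1,2).round(2))
W=[loc(.159,a,.046) for a in(33,16.5,0,-16.5,-33)]
print("wall pred zoom",((proj("top",world(W,X))-[235,130])*6).round())
np.save("X.npy",X)
for n,(u,v,w,h,f) in dict(top=(235,130,125,125,6),side=(205,150,100,75,8)).items():
    im=cv2.resize(d[n]["image"][v:v+h,u:u+w,::-1],None,fx=f,fy=f,interpolation=cv2.INTER_CUBIC)
    def pl(pts,col,cl):
        q=((proj(n,world(pts,X))-[u,v]+.5)*f).astype(int);cv2.polylines(im,[q],cl,col,1)
    for a in A: pl([loc(.135+s,a,.0285,t) for s,t in((.0135,.017),(.0135,-.016),(-.0135,-.016),(-.0135,.017))],(0,255,0),True)
    for rr in(.157,.110): pl([loc(rr,a,.046) for a in range(-33,34,3)],(0,0,255),False)
    cv2.imwrite(f"pics/{n}fit.png",im[:600])
E
```

```text
[0.512  0.3519 0.046 ]
[0.4971 0.3076 0.046 ]
[0.4688 0.27   0.046 ]
[0.4276 0.2408 0.046 ]
[0.3844 0.2253 0.046 ]
[ 0.45066448  0.28749138 -0.78507675] -44.981584373874455
[[ 1.38 -0.01]
 [-0.74 -0.04]
 [-0.26 -0.04]
 [-0.42 -0.  ]
 [ 1.55 -0.13]
 [-0.28  0.63]
 [-1.89 -0.14]
 [ 1.09 -0.17]]
wall pred zoom [[159. 167.]
 [304. 214.]
 [431. 301.]
 [529. 421.]
 [590. 564.]]
```

View pics/topfit.png

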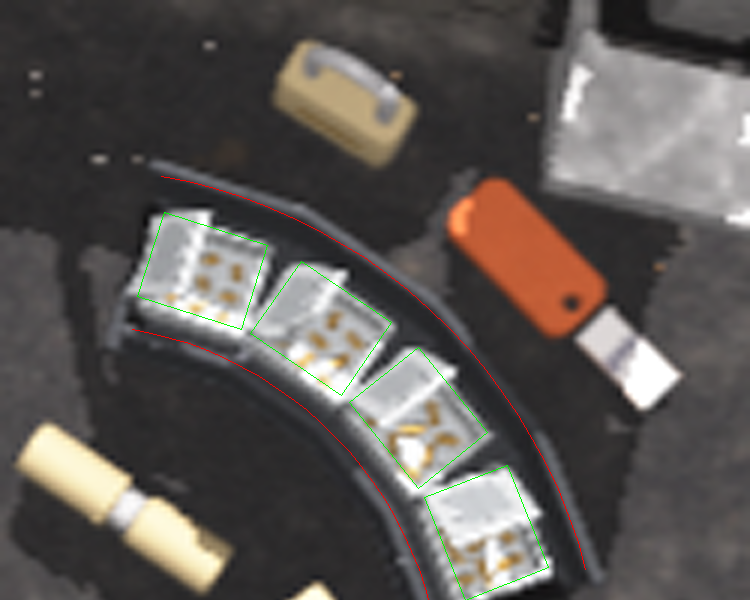

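View pics/sidefit.png

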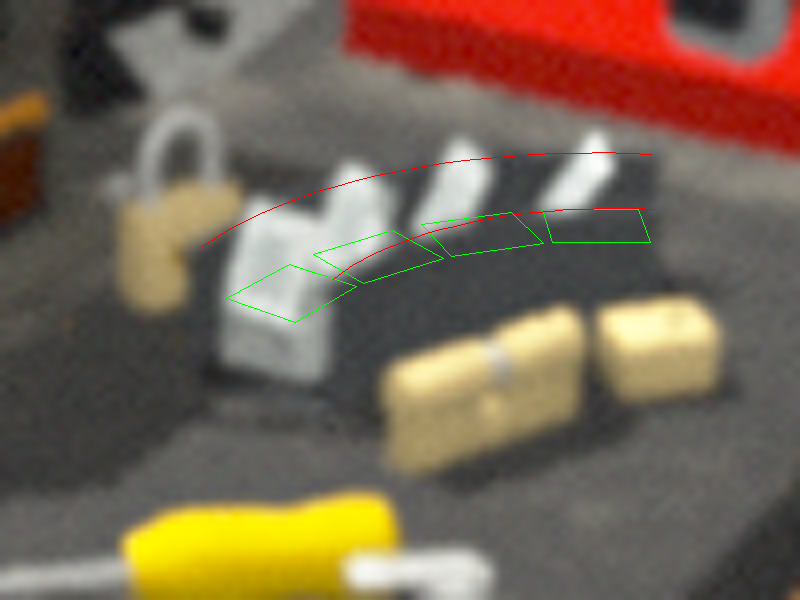

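The overlay fits in both views: green shut lids sit on the hinges and red arcs on the walls. The tray is at (0.4507, 0.2875) with yaw -45°. Next I'll plan the approach.

```bash
cat >>h.py <<'E'
X=np.load("X.npy")
def target(a,z,r=.1335):
    """TCP pose over the row at tray angle a (deg): pointing down, tool y radial"""
    p=world(loc(r,a,z),X)[0]; az=np.radians(a)+X[2]
    y=np.array([np.cos(az),np.sin(az),0]);zt=np.array([0,0,-1.]);x=np.cross(y,zt)
    return p,R.from_matrix(np.c_[x,y,zt])
def rows(path,p0,R0):
    for a,z in path:
        p,Q=target(a,z);s=R0.inv().apply(p-p0)/.25;w=(R0.inv()*Q).as_rotvec()/np.radians(45)
        print([list(map(float,s.round(3))),list(map(float,w.round(3)))],a,z)
E
python3 - <<'E'
from h import *
from workcell import bot
s=bot.read_state();R0=R.from_rotvec(s["tcp_rot"]);p0=s["tool_pos"]
for zz in(.15,.10):
    p,Q=target(42,zz);rv=(R0.inv()*Q).as_rotvec();print(p,(R0.inv().apply(p-p0)/.25).round(3),np.degrees(rv).round(1),(rv/np.radians(45)).round(3))
for q in[(490,230),(495,205),(290,185)]: print([ray("top",np.array(q)/1.5,z).round(3) for z in(.05,.12)])
E
```

```text
[0.48849367 0.37597611 0.15      ] [-1.121 -0.501  0.321] [-0.1  0.1 67.6] [-2.000e-03  1.000e-03  1.502e+00]
[0.48849367 0.37597611 0.1       ] [-1.121 -0.5    0.521] [-0.1  0.1 67.6] [-2.000e-03  1.000e-03  1.502e+00]
[array([0.515, 0.233, 0.05 ]), array([0.5  , 0.244, 0.12 ])]
[array([0.545, 0.226, 0.05 ]), array([0.528, 0.237, 0.12 ])]
[array([0.577, 0.471, 0.05 ]), array([0.557, 0.462, 0.12 ])]
```

Request:
play_rows:
  rows:
    - [[-0.6, -0.25, 0.1], [0, 0, 0.8]]
    - [[-0.6, -0.25, 0.1], [0, 0, 0.8]]
    - [[-0.6, -0.25, 0.1], [0, 0, 0.8]]
    - [[-0.6, -0.25, 0.1], [0, 0, 0.8]]
    - [[-0.6, -0.25, 0.1], [0, 0, 0.8]]
    - [[-0.6, -0.25, 0.1], [0, 0, 0.8]]
    - [[-0.6, -0.25, 0.1], [0, 0, 0.8]]
    - [[-0.6, -0.25, 0.1], [0, 0, 0.8]]
  claw: -1
  newtons: 20

```text
time: 0.77
tool_pos: [0.3975, 0.4898, 0.2063]
tcp_rot: [-1.598, -2.704, -0.0]
wrist_force: [-0.0, -0.1, 0.1]
width: -0.004
grip_force: 0.0
```

```bash
python3 - <<'E'
from h import *
from workcell import bot
s=bot.read_state();R0=R.from_rotvec(s["tcp_rot"]);print(s["width"],s["tool_pos"])
rows([(42,.15),(42,.1)],s["tool_pos"],R0)
E
```

```text
-0.004160837941952006 [0.3974803  0.48979929 0.20631972]
[[-0.575, 0.099, 0.225], [-0.0, -0.001, 0.707]] 42 0.15
[[-0.575, 0.099, 0.425], [-0.0, -0.001, 0.707]] 42 0.1
```

Request:
play_rows:
  rows:
    - [[-0.575, 0.1, 0.225], [0, 0, 0.707]]
    - [[-0.575, 0.1, 0.225], [0, 0, 0.707]]
    - [[-0.575, 0.1, 0.225], [0, 0, 0.707]]
    - [[-0.575, 0.1, 0.225], [0, 0, 0.707]]
    - [[-0.575, 0.1, 0.225], [0, 0, 0.707]]
    - [[-0.575, 0.1, 0.425], [0, 0, 0.707]]
    - [[-0.575, 0.1, 0.425], [0, 0, 0.707]]
    - [[-0.575, 0.1, 0.425], [0, 0, 0.707]]

```text
time: 1.43
tool_pos: [0.4856, 0.3741, 0.0963]
tcp_rot: [-2.278, -2.162, 0.012]
wrist_force: [-0.7, -0.6, -0.7]
width: 0.003
grip_force: 0.0
```

```bash
python3 - <<'E'
from h import *
from workcell import bot,cams
s=bot.read_state();print(s["tool_pos"],s["wrist_force"])
a=cams.read_camera("top")["image"][115:255,220:360,::-1];b=cams.read_camera("side")["image"][115:235,190:310,::-1]
f=lambda i,k:cv2.resize(i,(400,400),interpolation=cv2.INTER_CUBIC)
cv2.imwrite("pics/hover.png",np.hstack([f(a,0),f(b,0)]))
R0=R.from_rotvec(s["tcp_rot"])
A=(25.5,8.5,-8.5,-25.5)
path=[]
for c in A:
    # leading edge of the finger (11 mm ahead) relative to the hinge: x mm, tip height above 27 mm: h
    for x,h in((-4,17),(4,16),(10,13),(16,10),(22,7.5),(28,5.5),(34,4.5),(37,4.5)):
        path.append((round(c+np.degrees((17+11-x)/135),1),round((27+h)/1000,4)))
rows(path[:16],s["tool_pos"],R0)
E
```

```text
[0.48560072 0.37408317 0.09634264] [-0.68357958 -0.64066091 -0.72936817]
[[-0.018, 0.012, 0.209], [-0.008, 0.006, 0.064]] 39.1 0.044
[[-0.049, 0.009, 0.214], [-0.008, 0.006, 0.14]] 35.7 0.043
[[-0.073, 0.006, 0.226], [-0.007, 0.006, 0.197]] 33.1 0.04
[[-0.096, 0.002, 0.238], [-0.007, 0.007, 0.253]] 30.6 0.037
[[-0.12, -0.003, 0.248], [-0.007, 0.007, 0.311]] 28.0 0.0345
[[-0.142, -0.009, 0.256], [-0.007, 0.007, 0.366]] 25.5 0.0325
[[-0.165, -0.016, 0.26], [-0.007, 0.007, 0.422]] 23.0 0.0315
[[-0.176, -0.02, 0.26], [-0.007, 0.007, 0.451]] 21.7 0.0315
[[-0.173, -0.019, 0.21], [-0.007, 0.007, 0.442]] 22.1 0.044
[[-0.202, -0.031, 0.214], [-0.007, 0.007, 0.517]] 18.7 0.043
[[-0.224, -0.041, 0.227], [-0.006, 0.008, 0.575]] 16.1 0.04
[[-0.245, -0.052, 0.239], [-0.006, 0.008, 0.631]] 13.6 0.037
[[-0.266, -0.063, 0.249], [-0.006, 0.008, 0.688]] 11.0 0.0345
[[-0.285, -0.076, 0.257], [-0.006, 0.008, 0.744]] 8.5 0.0325
[[-0.305, -0.089, 0.261], [-0.006, 0.008, 0.8]] 6.0 0.0315
[[-0.314, -0.096, 0.261], [-0.006, 0.008, 0.828]] 4.7 0.0315
```

View pics/hover.png

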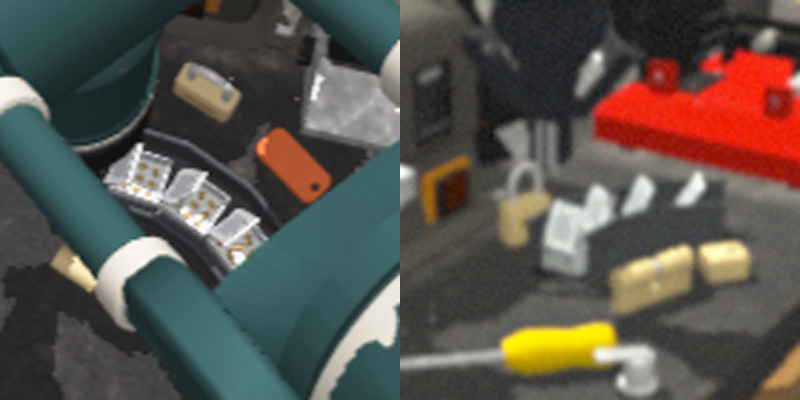

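The hover picture shows the shut fingertips above the left end of the row, with all four lids still open and nothing disturbed. I'll let the arm settle to see the steady tracking error.

Request:
play_rows:
  rows:
    - [[0, 0, 0], [0, 0, 0]]
    - [[0, 0, 0], [0, 0, 0]]
    - [[0, 0, 0], [0, 0, 0]]
    - [[0, 0, 0], [0, 0, 0]]

```text
time: 1.87
tool_pos: [0.4894, 0.3757, 0.1014]
tcp_rot: [2.281, 2.159, 0.004]
wrist_force: [-0.0, 0.3, 0.4]
width: 0.002
grip_force: 0.0
```

```bash
cat >>h.py <<'E'
A=(25.5,8.5,-8.5,-25.5)
PX=((-4,17),(4,16),(10,13),(16,10),(22,7.5),(28,5.5),(34,4.5),(37,4.5))
def lid(i,lo=0):
    return [(round(A[i]+np.degrees((17+11-x)/135),1),round((27+h)/1000,4)) for x,h in PX]
E
python3 - <<'E'
from h import *
from workcell import bot
s=bot.read_state();p,Q=target(42,.1);R0=R.from_rotvec(s["tcp_rot"]);print(s["tool_pos"]-p,np.degrees((Q.inv()*R0).as_rotvec()),s["wrist_force"])
print("from commanded");rows([(42,.06)]+lid(0),p,Q)
E
```

```text
[ 0.00088255 -0.00026924  0.0014454 ] [-0.10236649  0.0812863   0.16965873] [-0.01670009  0.32504637  0.43446816]
from commanded
[[0.0, 0.0, 0.16], [0.0, 0.0, 0.0]] 42 0.06
[[-0.027, -0.001, 0.224], [0.0, 0.0, 0.064]] 39.1 0.044
[[-0.059, -0.003, 0.228], [0.0, 0.0, 0.14]] 35.7 0.043
[[-0.083, -0.006, 0.24], [0.0, 0.0, 0.198]] 33.1 0.04
[[-0.106, -0.011, 0.252], [0.0, 0.0, 0.253]] 30.6 0.037
[[-0.129, -0.016, 0.262], [0.0, 0.0, 0.311]] 28.0 0.0345
[[-0.152, -0.022, 0.27], [0.0, 0.0, 0.367]] 25.5 0.0325
[[-0.174, -0.029, 0.274], [0.0, 0.0, 0.422]] 23.0 0.0315
[[-0.185, -0.033, 0.274], [0.0, 0.0, 0.451]] 21.7 0.0315
```

Request:
play_rows:
  rows:
    - [[0, 0, 0.1], [0, 0, 0]]
    - [[0, 0, 0.16], [0, 0, 0]]
    - [[-0.027, -0.001, 0.2], [0, 0, 0.064]]
    - [[-0.027, -0.001, 0.224], [0, 0, 0.064]]
    - [[-0.043, -0.002, 0.226], [0, 0, 0.1]]
    - [[-0.059, -0.003, 0.228], [0, 0, 0.14]]
    - [[-0.071, -0.005, 0.234], [0, 0, 0.17]]
    - [[-0.083, -0.006, 0.24], [0, 0, 0.198]]
    - [[-0.095, -0.008, 0.246], [0, 0, 0.225]]
    - [[-0.106, -0.011, 0.252], [0, 0, 0.253]]
    - [[-0.118, -0.013, 0.257], [0, 0, 0.282]]
    - [[-0.129, -0.016, 0.262], [0, 0, 0.311]]
    - [[-0.141, -0.019, 0.266], [0, 0, 0.339]]
    - [[-0.152, -0.022, 0.27], [0, 0, 0.367]]
    - [[-0.163, -0.025, 0.272], [0, 0, 0.395]]
    - [[-0.174, -0.029, 0.274], [0, 0, 0.422]]
    - [[-0.185, -0.033, 0.274], [0, 0, 0.451]]
    - [[-0.185, -0.033, 0.274], [0, 0, 0.451]]

```text
time: 3.37
tool_pos: [0.4775, 0.3285, 0.0313]
tcp_rot: [2.628, 1.721, -0.002]
wrist_force: [-0.9, -0.3, 0.5]
width: -0.002
grip_force: 0.0
```

```bash
python3 - <<'E'
from h import *
from workcell import bot,cams
s=bot.read_state();p,Q=target(21.7,.0315);print(s["tool_pos"]-p,s["wrist_force"])
b=cams.read_camera("side")["image"][135:235,200:300,::-1]
cv2.imwrite("pics/l1.png",cv2.resize(b,(600,600),interpolation=cv2.INTER_CUBIC))
rows(lid(1),p,Q)
print("lid3 from lid2 end");p,Q=target(*lid(1)[-1]);rows(lid(2),p,Q)
E
```

```text
[-0.00033193 -0.00162549 -0.00019871] [-0.86738038 -0.26612824  0.51426449]
[[0.004, -0.0, -0.05], [0.0, 0.0, -0.009]] 22.1 0.044
[[-0.028, -0.001, -0.046], [0.0, 0.0, 0.067]] 18.7 0.043
[[-0.052, -0.003, -0.034], [0.0, 0.0, 0.124]] 16.1 0.04
[[-0.075, -0.005, -0.022], [0.0, 0.0, 0.18]] 13.6 0.037
[[-0.099, -0.009, -0.012], [0.0, 0.0, 0.238]] 11.0 0.0345
[[-0.122, -0.014, -0.004], [0.0, 0.0, 0.293]] 8.5 0.0325
[[-0.145, -0.02, 0.0], [0.0, 0.0, 0.349]] 6.0 0.0315
[[-0.156, -0.023, 0.0], [0.0, 0.0, 0.378]] 4.7 0.0315
lid3 from lid2 end
[[0.004, -0.0, -0.05], [0.0, 0.0, -0.009]] 5.1 0.044
[[-0.028, -0.001, -0.046], [0.0, 0.0, 0.067]] 1.7 0.043
[[-0.052, -0.003, -0.034], [0.0, 0.0, 0.124]] -0.9 0.04
[[-0.075, -0.005, -0.022], [0.0, 0.0, 0.18]] -3.4 0.037
[[-0.099, -0.009, -0.012], [0.0, 0.0, 0.238]] -6.0 0.0345
[[-0.122, -0.014, -0.004], [0.0, 0.0, 0.293]] -8.5 0.0325
[[-0.145, -0.02, 0.0], [0.0, 0.0, 0.349]] -11.0 0.0315
[[-0.156, -0.023, 0.0], [0.0, 0.0, 0.378]] -12.3 0.0315
```

View pics/l1.png

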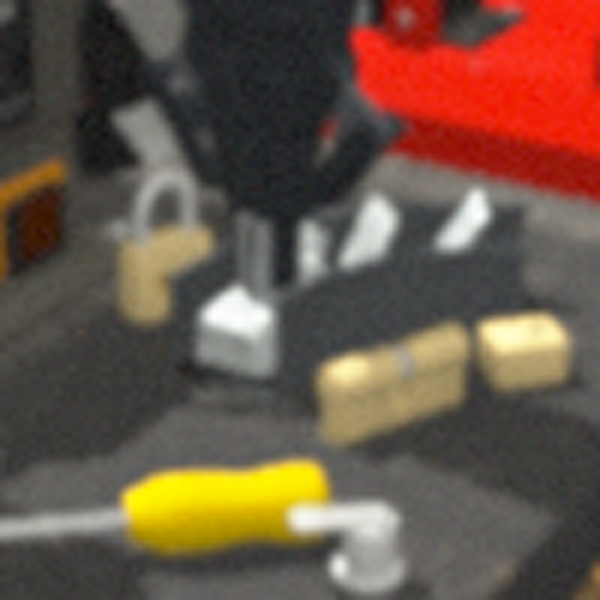

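Lid 1 is laid shut at (237,310), lids 2 to 4 still stand, the tray hasn't moved and the force is under 1 N. Because the geometry repeats, the same rows serve each remaining lid.

Request:
play_rows:
  rows:
    - [[0.004, 0, -0.03], [0, 0, 0]]
    - [[0.004, 0, -0.05], [0, 0, -0.009]]
    - [[-0.012, 0, -0.05], [0, 0, 0.03]]
    - [[-0.028, -0.001, -0.046], [0, 0, 0.067]]
    - [[-0.04, -0.002, -0.04], [0, 0, 0.096]]
    - [[-0.052, -0.003, -0.034], [0, 0, 0.124]]
    - [[-0.064, -0.004, -0.028], [0, 0, 0.152]]
    - [[-0.075, -0.005, -0.022], [0, 0, 0.18]]
    - [[-0.087, -0.007, -0.017], [0, 0, 0.209]]
    - [[-0.099, -0.009, -0.012], [0, 0, 0.238]]
    - [[-0.11, -0.011, -0.008], [0, 0, 0.265]]
    - [[-0.122, -0.014, -0.004], [0, 0, 0.293]]
    - [[-0.134, -0.017, -0.002], [0, 0, 0.321]]
    - [[-0.145, -0.02, 0], [0, 0, 0.349]]
    - [[-0.156, -0.023, 0], [0, 0, 0.378]]
    - [[-0.156, -0.023, 0], [0, 0, 0.378]]

```text
time: 4.75
tool_pos: [0.4565, 0.2951, 0.0313]
tcp_rot: [2.854, 1.313, -0.002]
wrist_force: [-0.5, -0.9, -0.9]
width: 0.002
grip_force: 0.0
```

```bash
python3 - <<'E'
from h import *
from workcell import bot
s=bot.read_state();p,Q=target(*lid(1)[-1]);print(s["tool_pos"]-p,s["wrist_force"])
E
```

```text
[-0.00053991 -0.00148486 -0.00019965] [-0.54220877 -0.88014422 -0.86065789]
```

Request:
play_rows:
  rows:
    - [[0.004, 0, -0.03], [0, 0, 0]]
    - [[0.004, 0, -0.05], [0, 0, -0.009]]
    - [[-0.012, 0, -0.05], [0, 0, 0.03]]
    - [[-0.028, -0.001, -0.046], [0, 0, 0.067]]
    - [[-0.04, -0.002, -0.04], [0, 0, 0.096]]
    - [[-0.052, -0.003, -0.034], [0, 0, 0.124]]
    - [[-0.064, -0.004, -0.028], [0, 0, 0.152]]
    - [[-0.075, -0.005, -0.022], [0, 0, 0.18]]
    - [[-0.087, -0.007, -0.017], [0, 0, 0.209]]
    - [[-0.099, -0.009, -0.012], [0, 0, 0.238]]
    - [[-0.11, -0.011, -0.008], [0, 0, 0.265]]
    - [[-0.122, -0.014, -0.004], [0, 0, 0.293]]
    - [[-0.134, -0.017, -0.002], [0, 0, 0.321]]
    - [[-0.145, -0.02, 0], [0, 0, 0.349]]
    - [[-0.156, -0.023, 0], [0, 0, 0.378]]
    - [[-0.156, -0.023, 0], [0, 0, 0.378]]

```text
time: 6.08
tool_pos: [0.4263, 0.269, 0.0309]
tcp_rot: [3.016, 0.876, -0.003]
wrist_force: [0.3, 0.0, -0.0]
width: 0.002
grip_force: 0.0
```

```bash
python3 - <<'E'
from h import *
from workcell import bot,cams
s=bot.read_state();p,Q=target(*lid(2)[-1]);print(s["tool_pos"]-p,s["wrist_force"])
b=cams.read_camera("side")["image"][135:235,200:300,::-1]
cv2.imwrite("pics/l3.png",cv2.resize(b,(600,600),interpolation=cv2.INTER_CUBIC))
E
```

```text
[-0.00104124 -0.00163888 -0.00061794] [ 0.32073111  0.03341625 -0.0478352 ]
```

View pics/l3.png

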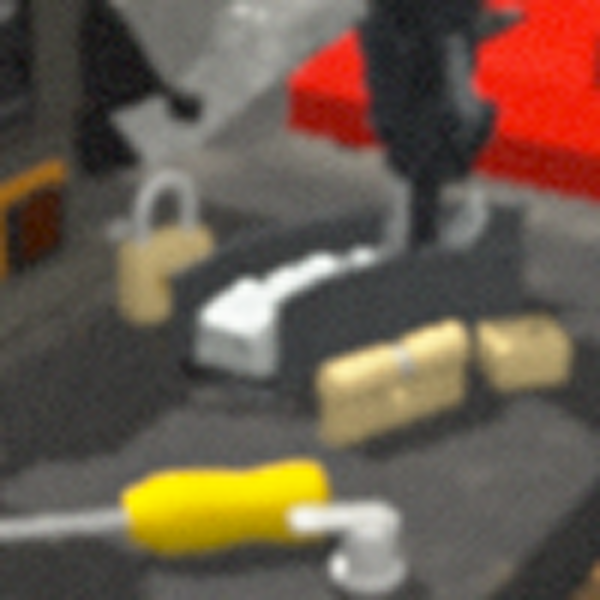

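Lids 1 to 3 lie flat along the row from (250,300) to (370,255), lid 4 still stands at (470,215), and the tray hasn't moved. Now lid 4.

Request:
play_rows:
  rows:
    - [[0.004, 0, -0.03], [0, 0, 0]]
    - [[0.004, 0, -0.05], [0, 0, -0.009]]
    - [[-0.012, 0, -0.05], [0, 0, 0.03]]
    - [[-0.028, -0.001, -0.046], [0, 0, 0.067]]
    - [[-0.04, -0.002, -0.04], [0, 0, 0.096]]
    - [[-0.052, -0.003, -0.034], [0, 0, 0.124]]
    - [[-0.064, -0.004, -0.028], [0, 0, 0.152]]
    - [[-0.075, -0.005, -0.022], [0, 0, 0.18]]
    - [[-0.087, -0.007, -0.017], [0, 0, 0.209]]
    - [[-0.099, -0.009, -0.012], [0, 0, 0.238]]
    - [[-0.11, -0.011, -0.008], [0, 0, 0.265]]
    - [[-0.122, -0.014, -0.004], [0, 0, 0.293]]
    - [[-0.134, -0.017, -0.002], [0, 0, 0.321]]
    - [[-0.145, -0.02, 0], [0, 0, 0.349]]
    - [[-0.156, -0.023, 0], [0, 0, 0.378]]
    - [[-0.156, -0.023, 0], [0, 0, 0.378]]

```text
time: 7.47
tool_pos: [0.3906, 0.2534, 0.0313]
tcp_rot: [3.113, 0.421, -0.002]
wrist_force: [0.1, 0.4, 0.2]
width: -0.002
grip_force: 0.0
```

Request:
play_rows:
  rows:
    - [[0, 0, -0.04], [0, 0, 0]]
    - [[0, 0, -0.12], [0, 0, 0]]
    - [[0, 0, -0.25], [0, 0, 0]]
    - [[0, 0, -0.4], [0, 0, 0]]
    - [[0, 0, -0.55], [0, 0, 0]]
    - [[0, 0, -0.7], [0, 0, 0]]
    - [[0, 0, -0.7], [0, 0, 0]]
    - [[0, 0, -0.7], [0, 0, 0]]
    - [[0, 0, -0.7], [0, 0, 0]]

```text
time: 8.22
tool_pos: [0.3914, 0.2537, 0.2069]
tcp_rot: [-3.113, -0.423, -0.001]
wrist_force: [0.3, 0.1, 0.2]
width: 0.001
grip_force: 0.0
```

```bash
python3 - <<'E'
from h import *
from workcell import bot,cams
s=bot.read_state();print(s["tool_pos"],s["wrist_force"])
a=cams.read_camera("top")["image"][120:260,230:370,::-1];b=cams.read_camera("side")["image"][150:220,210:310,::-1]
cv2.imwrite("pics/end.png",np.hstack([cv2.resize(i,(400,w),interpolation=cv2.INTER_CUBIC) if w==400 else cv2.copyMakeBorder(cv2.resize(i,(400,280),interpolation=cv2.INTER_CUBIC),0,120,0,0,0) for i,w in((a,400),(b,280))]))
E
```

```text
[0.39138943 0.25365885 0.20691597] [0.26515577 0.12349952 0.15467177]
```

View pics/end.png

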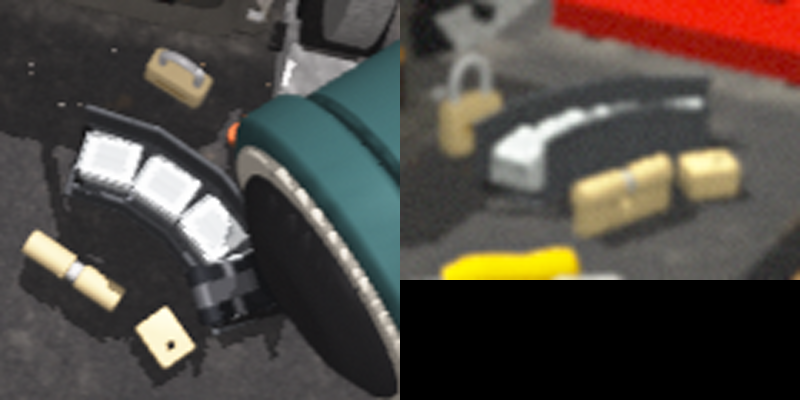

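In the last view all four lids lie flat (lid 4 at (690,103) in the side crop), the tray and loose items are where they were, and the tool is 0.2 m up.

```bash
python3 -c "
from workcell import bot
print(bot.finish_job())"
```

```text
the job is handed in; nothing more can be done
None
```

All four lids were laid shut in order, left to right, at about 31 mm tip height (at most about 3 mm above fully shut). Wrist force read under 1.5 N at every check. In the final pictures the tray and the visible loose items had not moved (the arm hid part of the top view). The job was handed in at about 8 s with the tool clear at 0.2 m; it returned no verdict.

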